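# Zero the spring clip and feel its gap with a taper gauge

### The arm

A 6-joint arm with a two-finger parallel gripper is mounted at the origin on the work surface. World frame = base frame: x ahead of the robot, y to its left, z up, the work surface at z = 0. Lengths are in m, angles in rad, forces in N, time in s.
With the tool pointing down it reaches from about 0.4 to 0.825 m from the base axis. Payload 7 kg.
Tool frame: the origin (TCP) lies at the very end of the fingers, on their centre line; the grasp point (between the pads) lies arm.grip_point_offset behind it (arm.grip_point_offset is the distance from the TCP to the grasp point, in m); z points along the fingers, y is the line along which they close (so a half turn about z gives the same grasp; the last joint's range is limited). The gripper opens to 88 mm and grips with 3 to 60 N. Pads are 19 mm wide; open, the fingers measure 130 mm over their backs; the gripper's body (78 mm by 193 mm) begins 47 mm behind the grasp point.
Start: joints at [-0.996, 0.359, 0.012, 0, -1.224, -0.288], TCP at [0.191, -0.647, 0.227] pointing down, gripper open.
Joint ranges: [-3.07, 3.07], [-1.43, 2.12], [-1.02, 1.25], [-3.03, 1.67], [-3.05, -0], [-3.03, 3.03]. Speed limits (rad/s): [2.39, 2.39, 3.01, 3.14, 3.14, 3.14].

### API

Orientations are given as [roll, pitch, yaw] about the fixed x, y, z axes, in that order (R = Rz(yaw) Ry(pitch) Rx(roll)).
In Python, from station import arm gives the robot as it stands.
- The arm moves only by the shell command python3 -m crank 'ROWS' [OPENING] [FORCE]. ROWS is JSON, a list of rows, each an object of numbers: "dx", "dy", "dz": the shift along the tool's x, y, z in cm; "wx", "wy", "wz": the turn, a rotation vector about the tool's x, y, z in degrees. A call has exactly 10 rows; each row is the pose to reach, as a shift and turn from the pose commanded when the call began, along the tool's axes at that moment; what a row does not reach only later rows make up. A row lasts 1/8 s, in which the tool goes at most 62.5 mm and 10.7 degrees, less where a joint would pass 70% of its speed; a pose out of reach is approached as far as the arm can. A call with a gripper value outside its range is refused whole. OPENING is the finger opening in cm, from 0 to 8.76, set as the call begins (- or left out, the last holds). The fingers move at their own pace and stop on an object; FORCE is the grip in N (left out, the last holds). Time passes only in rows, so rows that repeat a pose let the fingers close, or fill a call up. It gives the time, the measured TCP pose, the force, the opening and the grip force at its end, in the units of the state.
- arm.get_state(): the state, without advancing time (a new reading comes with each control period).
- arm.grab_frame(name): name is "scene" or "top"; returns the picture (480x640x3 uint8, red, green, blue); there is no depth.
- arm.calibration(name): a dict with "fx", "fy", "cx", "cy" (pixels), "world_from_camera" (4x4, takes a point from camera to world coordinates). Camera axes: x right, y down, z forward; pixel columns grow to the right and rows downward; lengths in m; the calibration is good to about 2 mm. A picture is of the moment at which its call begins. calibration takes no time and is no camera call.
- arm.job_done(): hands the job in; it is judged then, once.
Trained networks look in the newest picture that a camera, given by its name, has taken for a name from the list of things; names that differ only in an ending like _2 or _b are one class to them, and where a whole thing is asked for, a point or a joint stands for the part that bears it (a point fixed in the world has none). Each returns a list of dicts, best first, with "confidence" (0 to 1); they miss things now and then, are a little off and sometimes report something else, mostly with a low value. They report only what shows in the picture. A call takes as long as a camera call.
- arm.find_in(camera, query): "centre" ([x, y, z] in m, in world coordinates, good to about 4 mm: the middle of the surface that is visible of it).
- arm.masks_of(camera, query): "pixels" (480x640 bool, what is visible of it).
- arm.mark_of(camera, query): "centre" ([x, y, z] in m, in world coordinates, good to about 4 mm: a listed point, or the origin of a listed thing).
The state is a dict: "t": time; "q": joint angles; "qd": joint speeds; "joint_efforts": joint torques, N m; "eef_pos": TCP position; "ee_rot": TCP orientation; "force": force on the tool from outside, world axes, zero at the start; "moment": the same for the moment, N m; "width": finger opening in m; "gripper_force": force on a finger pad.
Only numpy, scipy, OpenCV 4.12 (cv2) and the standard library are available. Lean on these libraries where they do the work, as an engineer would, in place of code of your own. Each camera call takes 0.05 s, during which the arm holds its last target. There are 200 camera calls.

### The job

Take the flat-handled taper gauge out of the birch peg board and, with the tip of its blade, press in the small recessed zero button on the spring clip and let it come up again. Then slide the upright blade down between the clip's brass reed plate and its sprung steel jaw until it drags snugly on both, with the jaw pushed back about 2 mm and never forced beyond 5 mm. Finish while still holding the gauge there, upright and still at that depth, and leave the other things where they are.

Things in the scene. Friction and masses are not known exactly. Their poses are not given: they have to be found in the camera images.
- gauge: taper gauge (60 g), the only tool with a flat rectangular handle: wood, 24 x 18 x 75 mm; below it a steel blade 58 mm long, 12 mm wide, tapering evenly on both faces from 10.1 mm thick at the handle to 2 mm at the square tip. Origin at the shoulder where they meet; z up the handle, x along the handle's 24 mm and blade's 12 mm sides, y along the thickness
- gauge_handle (a point): a good place to grip on the gauge: centre of the handle, 45 mm above the shoulder (30 mm below the handle's top, 103 mm above the blade's tip)
- gauge_tip (a point): centre of the blade's lower end
- clip: spring clip fixture, fixed, aluminium base 165 x 125 x 12 mm, left or right of the robot (the birch board on the other side). Origin at its underside; z up; x along the plates, y the way the jaw opens. Grey reader case (46 x 76 mm, top at z = 42 mm) at its -x end; plates at its +x end, tops at z = 80 mm, the jaw's guide lip flaring up and away to 90 mm
- reed_plate: brass reed plate, upright and fixed in the clip, 100 x 3 x 46 mm with its faces along clip y. Origin at its centre
- plate_edge (a point): middle of the top edge of the reed plate's face on the jaw side, 80 mm above the bench; the gap begins here and goes in +y of the clip, and is open for more than 60 mm downwards
- jaw_edge (a point): middle (along x) of the jaw's face towards the reed plate, 80 mm above the bench, moving with the jaw. The jaw's face is 40 mm long along clip x. The gap between plate_edge and jaw_edge is 4.0 to 5.5 mm with the jaw at rest
- jaw (a joint): how far the sprung jaw is pushed back from rest, m: 0 at rest, stop at 0.009. The spring takes 1.5 N to start it and 1.5 N more for each mm; steel on metal friction makes the blade's drag when pushed down roughly 1 to 2 times the spring's force
- button_top (a point): centre of the top of the white round zero button (17 mm across), which lies 12 mm below the case's top at the bottom of a square well 20 x 20 mm with sides along clip x and y
- zero_button (a joint): how far the button is pressed in, m: 0 up, 0.004 fully in (about 4 N); it springs back
- rack: birch peg board, fixed, 190 x 64 mm, top 80 mm above the bench, with three slots 58 mm apart along its x. The gauge stands upright in any one of them, its x along the board's x, resting on its shoulder with the blade through the slot (lift 60 mm to clear). Origin on the bench under its centre
- probe: bone-handled probe with a round pale handle 70 mm tall, standing in another slot of the birch board; leave it. Origin at the shoulder
- burnisher: steel burnisher with a round bulbous dark wooden handle 56 mm tall, standing in another slot; leave it. Origin at the shoulder
- tin: round copper tuning weight tin, 55 mm across, 34 mm tall, origin at its underside; leave it
- comb: clear acrylic harmonica comb lying flat, 100 x 26 x 13 mm, origin at its underside; leave it
- spare_plate: spare brass reed plate lying flat, 100 x 30 x 6 mm, origin at its underside; leave it
- jar: small glass jar with a steel cap, 48 mm across, 60 mm tall, origin at its underside; leave it
- harmonica: harmonica lying flat, 104 x 28 x 26 mm, origin at its underside; leave it

How it is judged:
On the way, in this order (a step that is already met when the one before it is completed fails the run):
1. the zero button is pressed in with the held gauge (value of joint zero_button above 0.0025 m and contact force between gauge and zero_button above 0.8 N and contact force between the fingers and gauge above 2 N), for 0.1 s.
2. the gauge is snug between reed plate and jaw, with the button up (value of joint jaw between 0.0008 and 0.0035 m and contact force between gauge and jaw above 1 N and contact force between gauge and reed_plate above 1 N and z of gauge_tip in the frame of clip below 0.07 m and angle between gauge's own z axis and vertical below 0.14 rad and contact force between the fingers and gauge above 2 N and linear speed of gauge below 0.01 m/s and value of joint zero_button below 0.001 m), for 0.3 s.
At the end, for the whole second after the job is handed in: Gauge held by the fingers, still (<10 mm/s), upright (within 0.14 rad), tip 10 mm or more below the plates' tops; blade presses reed plate and jaw (over 1 N each), jaw pushed back 0.8 to 3.5 mm; button up; no bystander moved over 20 mm (all of step 2 and distance of each of probe, burnisher, tin, comb, spare_plate, jar, harmonica from where it was at the start of the episode below 0.02 m); the arm keeps its last pose, push and grip.
It fails at once if the jaw is forced back more than 5 mm (value of joint jaw above 0.005 m).
It fails at once if a bystander is displaced by more than 20 mm (distance of any of probe, burnisher, tin, comb, spare_plate, jar, harmonica from where it was at the start of the episode above 0.02 m).
It also fails if it takes over 48 s, if anything falls off the work surface, if the arm or the gripper's body presses on something with over 40 N, if the wrist force passes 120 N, or if a joint passes its speed limit or range.

## Working session

There is one attempt and no reset: what is moved stays moved. The work goes in short steps, Python scripts to look and compute and a shell command to move; the robot and the scene stay as the last step left them, time stands still between calls to the robot, and variables do not carry over. Pictures are saved under pics/ and viewed, at most 10 in all, crops included, and the job is handed in when it is done.

```bash
ls; mkdir -p pics; cat > h.py <<'E'
from station import arm
import numpy as np, cv2
def save(cam,name):
    f=arm.grab_frame(cam); cv2.imwrite('pics/'+name,f[:,:,::-1]); return f
def proj(cam,p):
    c=arm.calibration(cam); q=np.linalg.inv(c['world_from_camera'])@np.r_[p,1]
    return np.r_[c['fx']*q[0]/q[2]+c['cx'],c['fy']*q[1]/q[2]+c['cy']]
def onplane(cam,uv,z):
    c=arm.calibration(cam);T=np.array(c['world_from_camera'])
    d=T[:3,:3]@np.array([(uv[0]-c['cx'])/c['fx'],(uv[1]-c['cy'])/c['fy'],1]);o=T[:3,3]
    return o+d*(z-o[2])/d[2]
def tri(obs):
    A=np.zeros((3,3));b=np.zeros(3)
    for cam,uv in obs:
        o=np.array(arm.calibration(cam)['world_from_camera'])[:3,3];d=onplane(cam,uv,0)-o;d/=np.linalg.norm(d)
        M=np.eye(3)-np.outer(d,d);A+=M;b+=M@o
    return np.linalg.solve(A,b)
E
python3 - <<'E'
from h import *
np.set_printoptions(precision=4,suppress=True)
s=arm.get_state();print({k:np.round(v,3) for k,v in s.items()},arm.grip_point_offset)
for cam in('scene','top'):
    save(cam,cam+'0.png');print(cam,np.array(arm.calibration(cam)['world_from_camera']),arm.calibration(cam)['fx'])
    for n in['gauge','gauge_handle','clip','plate_edge','jaw_edge','button_top','rack','probe','burnisher','reed_plate','tin','comb','spare_plate','jar','harmonica']:
        r=arm.mark_of(cam,n)
        print(n,[(np.round(x['centre'],3),round(x['confidence'],2)) for x in r[:2]])
E
```

```text
pics
{'t': np.float64(0.0), 'q': array([-0.996,  0.359,  0.011, -0.   , -1.224, -0.288]), 'qd': array([ 0.   , -0.001, -0.002, -0.002, -0.003, -0.001]), 'joint_efforts': array([ -0.   , -58.271,  29.306,   6.998,   0.007,  -0.   ]), 'eef_pos': array([ 0.191, -0.647,  0.226]), 'ee_rot': array([ 3.14 , -0.   , -2.855]), 'force': array([ 1.056,  0.408, -0.382]), 'moment': array([ 0.01 , -0.034, -0.002]), 'gripper_force': np.float64(0.0), 'width': np.float64(0.088)} 0.0188
scene [[-0.027   0.6629 -0.7483  1.2477]
 [ 0.9995  0.0323 -0.0075  0.0359]
 [ 0.0191 -0.748  -0.6634  0.7408]
 [ 0.      0.      0.      1.    ]] 536.3975816937689
gauge [(array([ 0.524, -0.173,  0.081]), 0.72)]
gauge_handle [(array([ 0.528, -0.175,  0.128]), 0.56)]
clip [(array([0.552, 0.253, 0.002]), 0.79)]
plate_edge [(array([0.587, 0.239, 0.077]), 0.89)]
jaw_edge []
button_top []
rack [(array([ 0.528, -0.175,  0.   ]), 0.63)]
probe [(array([ 0.584, -0.188,  0.081]), 0.85)]
burnisher [(array([ 0.471, -0.162,  0.079]), 0.57), (array([0.588, 0.24 , 0.056]), 0.16)]
reed_plate [(array([0.589, 0.238, 0.059]), 0.58)]
tin
[... 588 characters left out ...]
rray([0.59, 0.24, 0.06]), 0.45)]
plate_edge [(array([0.591, 0.24 , 0.078]), 0.78), (array([ 0.469, -0.163,  0.083]), 0.33)]
jaw_edge [(array([0.59 , 0.245, 0.076]), 0.64), (array([ 0.583, -0.188,  0.082]), 0.56)]
button_top [(array([0.505, 0.27 , 0.031]), 0.54)]
rack [(array([ 0.526, -0.174,  0.   ]), 0.76)]
probe [(array([ 0.582, -0.187,  0.08 ]), 0.42)]
burnisher [(array([ 0.47 , -0.157,  0.082]), 0.6)]
reed_plate [(array([0.588, 0.242, 0.061]), 0.65)]
tin [(array([ 0.41 ,  0.007, -0.002]), 0.72)]
comb [(array([0.592, 0.003, 0.001]), 0.66)]
spare_plate [(array([ 0.727,  0.011, -0.001]), 0.92)]
jar [(array([ 0.745, -0.235, -0.001]), 0.78)]
harmonica [(array([ 0.329,  0.282, -0.001]), 0.64)]
```

View pics/scene0.png

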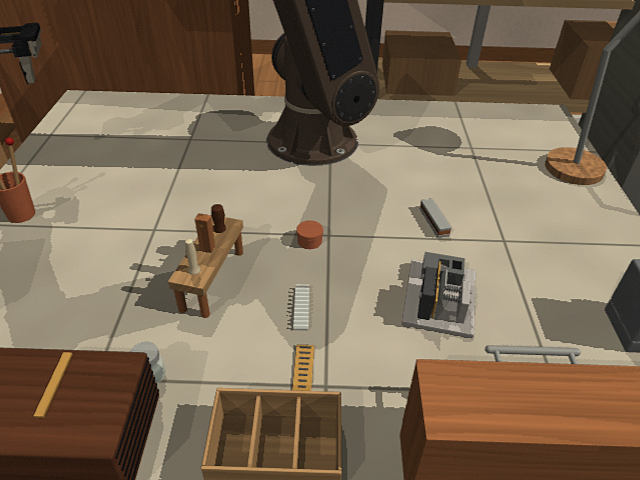

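View pics/top0.png

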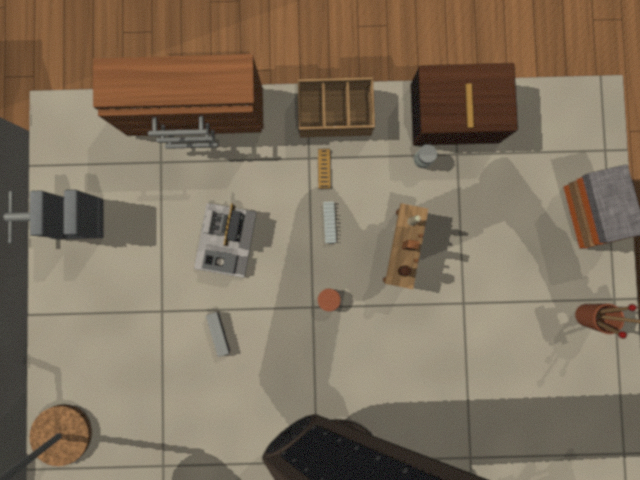

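The scene shows the birch board at (205,255) with the flat handle in the middle slot (203,232), and the clip at (440,290) with the case nearer the robot. In the top view the clip is at (225,240) and the gauge at (412,244). I'll zoom in on both.

```bash
python3 - <<'E'
from h import *
a=cv2.imread('pics/top0.png');b=cv2.imread('pics/scene0.png')
z=lambda im,x,y,w,h:cv2.resize(im[y:y+h,x:x+w],(400,300),interpolation=cv2.INTER_CUBIC)
o=np.vstack([np.hstack([z(a,180,195,100,75*1),z(b,395,245,100,75+0)]),np.hstack([z(a,365,205,100,75),z(b,160,200,100,75)])])
cv2.imwrite('pics/crop1.png',o)
E
```

```text
(no output)
```

View pics/crop1.png

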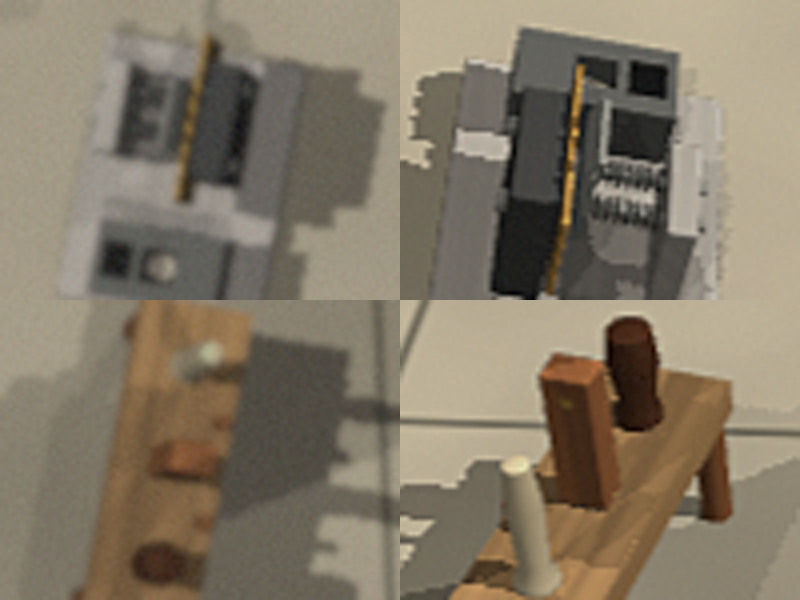

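The crops show the brass plate (top px ~(232,204) to (226,244)), with the springs and jaw on its +y side, the white button at top px ~(220,262), and the gauge handle's top at ~(411,245). Next I'll refine the numbers.

```bash
python3 - <<'E'
from h import *
np.set_printoptions(precision=4,suppress=True)
R={}
for k in range(4):
  for cam in('top','scene'):
    arm.grab_frame(cam)
    for n in['gauge','gauge_handle','plate_edge','button_top']:
        for x in arm.mark_of(cam,n):
            if x['confidence']>.3: R.setdefault((n,cam),[]).append(x['centre'])
for k,v in R.items(): print(k,len(v),np.median(v,0),np.std(v,0))
a=onplane('top',(232,204.5),.08);b=onplane('top',(225.75,244.5),.08)
print('plate',a,b,np.linalg.norm(a-b),(a+b)/2,np.degrees(np.arctan2(*(a-b)[[1,0]])))
a=onplane('scene',(395+182/4,245+68/4),.08);print('plate far end scene',a)
for uv in[(180+160/4,195+267/4)]:print('button',onplane('top',uv,.03))
m=arm.masks_of('top','gauge')
for x in m[:2]:
    p=x['pixels'];ys,xs=np.nonzero(p);print('mask',x['confidence'],p.sum(),xs.mean(),ys.mean(),cv2.minAreaRect(np.argwhere(p)[:,::-1].astype(np.float32)))
# rack edges direction: left edge in top crop
print('handle top scene/top tri',tri([('top',(365+187/4,205+160/4)),('scene',(160+172/4,200+68/4))]))
print(arm.get_state()['t'])
m=arm.masks_of('top','rack')
for x in m[:1]:
    p=x['pixels'];print('rack',cv2.minAreaRect(np.argwhere(p)[:,::-1].astype(np.float32)))
E
```

```text
('gauge', 'top') 3 [ 0.5273 -0.172   0.0792] [0.0012 0.001  0.0012]
('gauge_handle', 'top') 4 [ 0.5293 -0.1759  0.1233] [0.0024 0.0002 0.0013]
('plate_edge', 'top') 5 [0.593  0.2389 0.08  ] [0.055  0.0909 0.0333]
('button_top', 'top') 4 [0.5061 0.2673 0.0304] [0.0012 0.0005 0.0012]
('gauge', 'scene') 4 [ 0.5273 -0.1733  0.079 ] [0.0009 0.001  0.0007]
('gauge_handle', 'scene') 7 [ 0.5289 -0.1749  0.1296] [0.0578 0.0821 0.0574]
('plate_edge', 'scene') 4 [0.588  0.2394 0.0777] [0.0007 0.0018 0.0007]
('button_top', 'scene') 2 [0.5309 0.0392 0.07  ] [0.0597 0.2012 0.0104]
plate [0.6342 0.227  0.08  ] [0.5421 0.2429 0.08  ] 0.09345946664125632 [0.5881 0.2349 0.08  ] -9.748173541442423
plate far end scene [0.544  0.2481 0.08  ]
button [0.504  0.2675 0.03  ]
handle top scene/top tri [ 0.5263 -0.1717  0.1519]
3.65
rack ((405.3072509765625, 245.36949157714844), (31.389772415161133, 82.78981018066406), 10.669781684875488)
```

```bash
cat >> h.py <<'E'
from scipy.spatial.transform import Rotation as Ro
np.set_printoptions(precision=4,suppress=True)
def go(pos,yawdeg):
    s=arm.get_state();R=Ro.from_euler('xyz',s['ee_rot']);T=Ro.from_euler('xyz',[180,0,yawdeg],degrees=True)
    print('t',s['t'],'pos',s['eef_pos'],'rot',np.degrees(s['ee_rot']),'F',s['force'],'w',s['width'],s['gripper_force'])
    print('d cm',R.inv().apply(np.array(pos)-s['eef_pos'])*100,'w deg',np.degrees((R.inv()*T).as_rotvec()))
E
python3 - <<'E'
from h import *
go([.5275,-.173,.185],167.5)
for cam in('top',):
  for n in('reed_plate','clip'):
    for x in arm.masks_of(cam,n)[:1]:
        p=x['pixels'];pts=np.argwhere(p)[:,::-1].astype(np.float32)
        print(n,x['confidence'],p.sum(),cv2.minAreaRect(pts),cv2.fitLine(pts,cv2.DIST_L2,0,.01,.01).ravel())
E
```

```text
t 3.7 pos [ 0.1909 -0.6474  0.2266] rot [-179.9993    0.001  -163.5685] F [-0.178  -0.0306 -0.2431] w 0.08757446726854959 0.0
d cm [-45.7018  35.9825   4.159 ] w deg [-0.0005  0.0012 28.9315]
reed_plate 0.44 32 ((229.8137969970703, 224.55538940429688), (4.112919330596924, 39.97062683105469), 10.007979393005371) [  0.1905  -0.9817 229.875  221.2188]
clip 0.87 3015 ((225.35450744628906, 238.9322052001953), (52.378780364990234, 69.81021118164062), 9.727578163146973) [  0.3981  -0.9173 227.0846 242.6152]
```

```bash
python3 -m crank '[{"dx":-2,"dy":1.5,"wz":2},{"dx":-6,"dy":5,"wz":5},{"dx":-11,"dy":8.5,"wz":9},{"dx":-16,"dy":12.5,"wz":13},{"dx":-21,"dy":16.5,"dz":1,"wz":17},{"dx":-26,"dy":20.5,"dz":2,"wz":21},{"dx":-31,"dy":24.5,"dz":3,"wz":24},{"dx":-36,"dy":28.5,"dz":3.5,"wz":27},{"dx":-41,"dy":32.5,"dz":4,"wz":29},{"dx":-45,"dy":35.5,"dz":4.2,"wz":29}]' 6 20
python3 - <<'E'
from h import *
go([.5275,-.173,.106],167.5)
E
```

```text
t 3.8 pos [ 0.1909 -0.6474  0.2265] rot [ 179.9985   -0.0002 -163.5715] F [0.3042 0.2724 0.6551] w 0.08765763164396827 0.0
d cm [-45.7046  35.9848  12.0549] w deg [ 0.0014 -0.0005 28.9285]$[0]: bad value
```

```bash
python3 -m crank '[{"dx":-2,"dy":1.5,"dz":0,"wx":0,"wy":0,"wz":2},{"dx":-6,"dy":5,"dz":0,"wx":0,"wy":0,"wz":5},{"dx":-11,"dy":8.5,"dz":0,"wx":0,"wy":0,"wz":9},{"dx":-16,"dy":12.5,"dz":0,"wx":0,"wy":0,"wz":13},{"dx":-21,"dy":16.5,"dz":1,"wx":0,"wy":0,"wz":17},{"dx":-26,"dy":20.5,"dz":2,"wx":0,"wy":0,"wz":21},{"dx":-31,"dy":24.5,"dz":3,"wx":0,"wy":0,"wz":24},{"dx":-36,"dy":28.5,"dz":3.5,"wx":0,"wy":0,"wz":27},{"dx":-41,"dy":32.5,"dz":4,"wx":0,"wy":0,"wz":29},{"dx":-45,"dy":35.5,"dz":4.2,"wx":0,"wy":0,"wz":29}]' 6 20
python3 - <<'E'
from h import *
go([.5275,-.173,.106],167.5)
E
```

```text
t: 5.05
eef_pos: [0.5231, -0.1777, 0.1848]
ee_rot: [3.142, 0.001, 2.922]
force: [1.7, -1.8, 0.8]
width: 0.0601
gripper_force: 0.0
t 5.05 pos [ 0.5231 -0.1777  0.1848] rot [179.9989   0.0388 167.4254] F [ 1.7065 -1.8024  0.8226] w 0.06010790373888953 0.0
d cm [-0.3244  0.5569  7.8776] w deg [ 0.0011  0.0388 -0.0746]
```

```bash
python3 -m crank '[{"dx":-0.3,"dy":0.6,"dz":0.5,"wx":0,"wy":0,"wz":0},{"dx":-0.35,"dy":0.65,"dz":1.5,"wx":0,"wy":0,"wz":0},{"dx":-0.35,"dy":0.65,"dz":3,"wx":0,"wy":0,"wz":0},{"dx":-0.35,"dy":0.65,"dz":4.5,"wx":0,"wy":0,"wz":0},{"dx":-0.35,"dy":0.65,"dz":6,"wx":0,"wy":0,"wz":0},{"dx":-0.35,"dy":0.65,"dz":7,"wx":0,"wy":0,"wz":0},{"dx":-0.35,"dy":0.65,"dz":7.7,"wx":0,"wy":0,"wz":0},{"dx":-0.35,"dy":0.65,"dz":7.9,"wx":0,"wy":0,"wz":0},{"dx":-0.35,"dy":0.65,"dz":7.9,"wx":0,"wy":0,"wz":0},{"dx":-0.35,"dy":0.65,"dz":7.9,"wx":0,"wy":0,"wz":0}]'
python3 - <<'E'
from h import *
go([.5275,-.173,.106],167.5)
save('scene','s1.png');save('top','t1.png')
a=cv2.imread('pics/top0.png')
a=cv2.imread('pics/t1.png');b=cv2.imread('pics/s1.png')
z=lambda im,x,y,w,h:cv2.resize(im[y:y+h,x:x+w],(400,300),interpolation=cv2.INTER_CUBIC)
cv2.imwrite('pics/c2.png',np.hstack([z(a,345,190,132,99),z(b,145,180,132,99)]))
E
```

```text
t: 6.3
eef_pos: [0.5273, -0.174, 0.106]
ee_rot: [3.141, 0.001, 2.922]
force: [-0.2, -0.3, -0.6]
width: 0.06
gripper_force: 0.0
t 6.3 pos [ 0.5273 -0.174   0.106 ] rot [179.9925   0.0462 167.4439] F [-0.2071 -0.2997 -0.5708] w 0.060003035136522 0.0
d cm [-0.0009  0.1028 -0.0012] w deg [ 0.0075  0.0462 -0.0561]
```

View pics/c2.png

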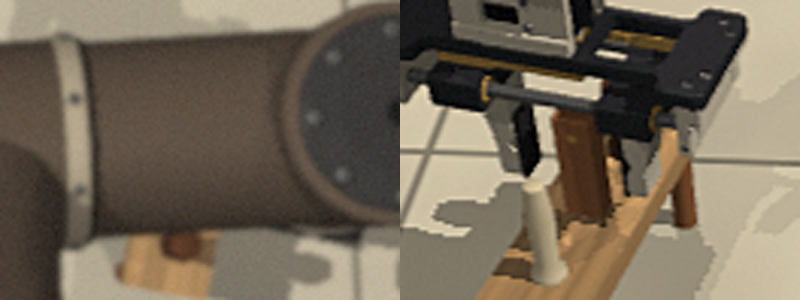

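The scene view shows the fingers on either side of the flat handle, so the grasp is good; the arm hides the board from the top camera. Closing now.

```bash
python3 -m crank '[{"dx":0,"dy":0,"dz":0,"wx":0,"wy":0,"wz":0},{"dx":0,"dy":0,"dz":0,"wx":0,"wy":0,"wz":0},{"dx":0,"dy":0,"dz":0,"wx":0,"wy":0,"wz":0},{"dx":0,"dy":0,"dz":0,"wx":0,"wy":0,"wz":0},{"dx":0,"dy":0,"dz":0,"wx":0,"wy":0,"wz":0},{"dx":0,"dy":0,"dz":0,"wx":0,"wy":0,"wz":0},{"dx":0,"dy":0,"dz":0,"wx":0,"wy":0,"wz":0},{"dx":0,"dy":0,"dz":0,"wx":0,"wy":0,"wz":0},{"dx":0,"dy":0,"dz":0,"wx":0,"wy":0,"wz":0},{"dx":0,"dy":0,"dz":0,"wx":0,"wy":0,"wz":0}]' 0 35
python3 - <<'E'
from h import *
go([.5275,-.173,.106],167.5)
E
```

```text
t: 7.65
eef_pos: [0.527, -0.1738, 0.1055]
ee_rot: [3.141, 0.0, 2.922]
force: [1.2, 5.7, -0.2]
width: 0.0237
gripper_force: 34.9
t 7.65 pos [ 0.527  -0.1738  0.1055] rot [179.9764   0.0062 167.4301] F [ 1.1507  5.6632 -0.2416] w 0.023725691405789423 34.928319454193115
d cm [-0.0289  0.0843 -0.0477] w deg [ 0.0236  0.0062 -0.0699]
```

Width reads 23.7 mm, so the fingers hold the 24 mm sides, not the 18 mm ones I'd expected. I'll lift with a firmer grip and check the blade's orientation.

```bash
python3 -m crank '[{"dx":0,"dy":0,"dz":0,"wx":0,"wy":0,"wz":0},{"dx":0,"dy":0,"dz":-0.5,"wx":0,"wy":0,"wz":0},{"dx":0,"dy":0,"dz":-1.5,"wx":0,"wy":0,"wz":0},{"dx":0,"dy":0,"dz":-3,"wx":0,"wy":0,"wz":0},{"dx":0,"dy":0,"dz":-4.5,"wx":0,"wy":0,"wz":0},{"dx":0,"dy":0,"dz":-6,"wx":0,"wy":0,"wz":0},{"dx":0,"dy":0,"dz":-7.5,"wx":0,"wy":0,"wz":0},{"dx":0,"dy":0,"dz":-9,"wx":0,"wy":0,"wz":0},{"dx":0,"dy":0,"dz":-9.5,"wx":0,"wy":0,"wz":0},{"dx":0,"dy":0,"dz":-9.5,"wx":0,"wy":0,"wz":0}]' 0 55
python3 - <<'E'
from h import *
go([.505,.267,.2],-101)
b=save('scene','s2.png')[:,:,::-1]
cv2.imwrite('pics/c3.png',cv2.resize(b[150:290,130:290],(640,560),interpolation=cv2.INTER_CUBIC))
for n in('gauge_tip','gauge'):
  for x in arm.mark_of('scene',n)[:1]:print(n,x)
E
```

```text
t: 8.9
eef_pos: [0.527, -0.1741, 0.2008]
ee_rot: [3.141, 0.0, 2.922]
force: [-0.4, 0.7, -0.4]
width: 0.0237
gripper_force: 54.9
t 8.9 pos [ 0.527  -0.1741  0.2008] rot [179.9936   0.0268 167.4231] F [-0.3937  0.7325 -0.3687] w 0.023676704160995914 54.92524445056915
d cm [11.751  42.5744  0.083 ] w deg [ -0.0165   0.0259 -91.5769]
gauge_tip {'centre': [0.3259, 0.2796, -0.0001], 'confidence': 0.41}
gauge {'centre': [0.5254, -0.1742, 0.1758], 'confidence': 0.84}
```

View pics/c3.png

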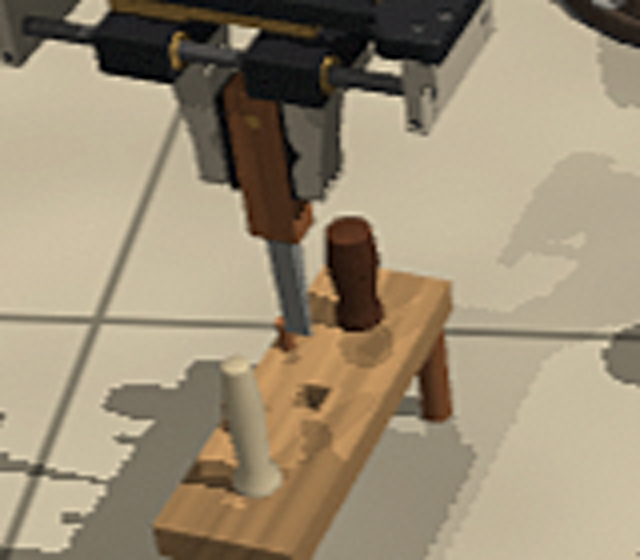

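The 12 mm blade face lies along the finger closing line: the tip near (297,332) in the crop is wide. So at the clip the fingers must close along clip x, at yaw -101°. The gauge hangs upright. Moving over to the button.

```bash
python3 -m crank '[{"dx":0.7,"dy":2.6,"dz":0,"wx":0,"wy":0,"wz":-6},{"dx":2,"dy":7.2,"dz":0,"wx":0,"wy":0,"wz":-16},{"dx":3.3,"dy":11.9,"dz":0,"wx":0,"wy":0,"wz":-26},{"dx":4.7,"dy":17,"dz":0,"wx":0,"wy":0,"wz":-36.5},{"dx":6.1,"dy":22.1,"dz":0,"wx":0,"wy":0,"wz":-47},{"dx":7.5,"dy":27.2,"dz":0,"wx":0,"wy":0,"wz":-57},{"dx":8.8,"dy":31.9,"dz":0,"wx":0,"wy":0,"wz":-67},{"dx":10.1,"dy":36.6,"dz":0,"wx":0,"wy":0,"wz":-77},{"dx":11.2,"dy":40.4,"dz":0,"wx":0,"wy":0,"wz":-86},{"dx":11.75,"dy":42.55,"dz":0,"wx":0,"wy":0,"wz":-91.6}]'
python3 - <<'E'
from h import *
go([.505,.267,.2],-101)
b=save('scene','s3.png')[:,:,::-1]
cv2.imwrite('pics/c4.png',cv2.resize(b[170:320,380:540],(640,600),interpolation=cv2.INTER_CUBIC))
for n in('gauge_tip','gauge','button_top'):
  for x in arm.mark_of('scene',n)[:2]:print(n,x)
E
```

```text
t: 10.3
eef_pos: [0.5043, 0.2687, 0.1998]
ee_rot: [3.141, -0.001, -1.757]
force: [0.5, -0.8, -1.4]
width: 0.0238
gripper_force: 54.9
t 10.3 pos [0.5043 0.2687 0.1998] rot [ 179.9638   -0.0565 -100.6426] F [ 0.4807 -0.8266 -1.3623] w 0.023784831245921404 54.924620389938354
d cm [ 0.1505 -0.0956 -0.0216] w deg [ 0.036  -0.0567  0.3573]
gauge_tip {'centre': [0.5081, 0.2711, 0.1171], 'confidence': 0.7}
gauge {'centre': [0.5029, 0.2682, 0.1728], 'confidence': 0.65}
```

View pics/c4.png

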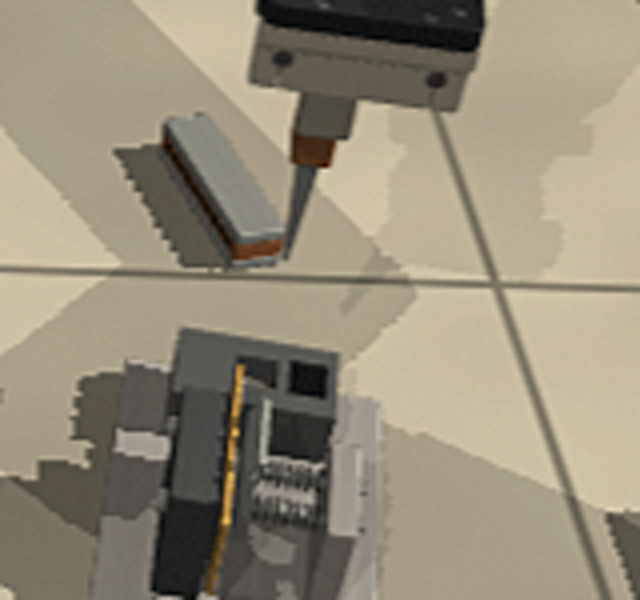

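The tip shows thin edge-on at crop (287,258), so the thickness lies along clip y as needed. The well's opening is around (262,371) and the other dark square at (308,378) is the display.

```bash
python3 - <<'E'
from h import *
tcp=arm.get_state()['eef_pos']
print('tip px->world at z tcp-.0835',onplane('scene',(380+287.5/4,170+259/4),tcp[2]-.0835), 'tcp',tcp)
for c in[(240,357),(287,362),(283,388),(243,384),(262,371)]:print('well',c,onplane('scene',(380+c[0]/4,170+c[1]/4),.042))
im=cv2.imread('pics/top0.png');c4=cv2.imread('pics/s3.png')
a=cv2.resize(im[240:280,195:255],(480,320),interpolation=cv2.INTER_CUBIC);b=cv2.resize(c4[245:275,425:470],(300,200),interpolation=cv2.INTER_CUBIC)
o=np.zeros((320,780,3),np.uint8);o[:,:480]=a;o[:200,480:]=b;cv2.imwrite('pics/c5.png',np.clip(o.astype(float)*1.5,0,255).astype(np.uint8))
E
```

```text
tip px->world at z tcp-.0835 [0.5102 0.2672 0.1163] tcp [0.5044 0.2668 0.1998]
well (240, 357) [0.4959 0.2604 0.042 ]
well (287, 362) [0.4984 0.2824 0.042 ]
well (283, 388) [0.5164 0.2777 0.042 ]
well (243, 384) [0.5145 0.2592 0.042 ]
well (262, 371) [0.5052 0.2695 0.042 ]
```

View pics/c5.png

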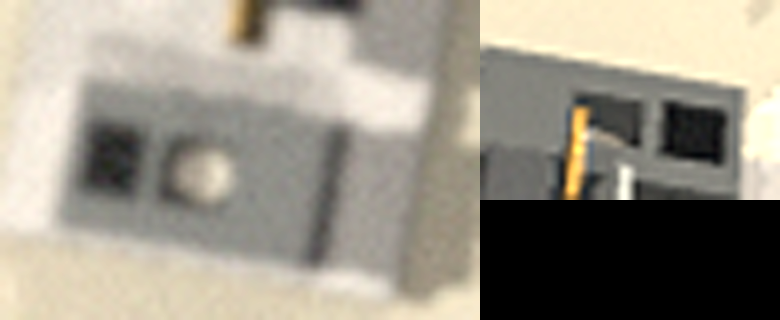

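The well centre is about (0.5055, 0.2675) by both cameras, and the tip agrees with the TCP in y. Descending to press.

```bash
python3 -m crank '[{"dx":0,"dy":-0.1,"dz":0.5,"wx":0,"wy":0,"wz":0},{"dx":0,"dy":-0.1,"dz":2,"wx":0,"wy":0,"wz":0},{"dx":0,"dy":-0.1,"dz":4,"wx":0,"wy":0,"wz":0},{"dx":0,"dy":-0.1,"dz":5.5,"wx":0,"wy":0,"wz":0},{"dx":0,"dy":-0.1,"dz":6.5,"wx":0,"wy":0,"wz":0},{"dx":0,"dy":-0.1,"dz":7.1,"wx":0,"wy":0,"wz":0},{"dx":0,"dy":-0.1,"dz":7.4,"wx":0,"wy":0,"wz":0},{"dx":0,"dy":-0.1,"dz":7.6,"wx":0,"wy":0,"wz":0},{"dx":0,"dy":-0.1,"dz":7.6,"wx":0,"wy":0,"wz":0},{"dx":0,"dy":-0.1,"dz":7.6,"wx":0,"wy":0,"wz":0}]'
python3 - <<'E'
from h import *
go([.5055,.267,.111],-101)
E
```

```text
t: 11.75
eef_pos: [0.5059, 0.2668, 0.1249]
ee_rot: [-3.141, 0.0, -1.762]
force: [1.0, 0.0, -1.4]
width: 0.0239
gripper_force: 54.9
t 11.75 pos [0.5059 0.2668 0.1249] rot [-179.9821    0.025  -100.9637] F [ 1.0128  0.0097 -1.3566] w 0.023901446303985146 54.92536425590515
d cm [-0.0124  0.0485  1.3863] w deg [-0.0179  0.0251  0.0363]
```

```bash
python3 -m crank '[{"dx":0,"dy":0,"dz":0.2,"wx":0,"wy":0,"wz":0},{"dx":0,"dy":0,"dz":0.4,"wx":0,"wy":0,"wz":0},{"dx":0,"dy":0,"dz":0.6,"wx":0,"wy":0,"wz":0},{"dx":0,"dy":0,"dz":0.8,"wx":0,"wy":0,"wz":0},{"dx":0,"dy":0,"dz":1,"wx":0,"wy":0,"wz":0},{"dx":0,"dy":0,"dz":1.15,"wx":0,"wy":0,"wz":0},{"dx":0,"dy":0,"dz":1.3,"wx":0,"wy":0,"wz":0},{"dx":0,"dy":0,"dz":1.4,"wx":0,"wy":0,"wz":0},{"dx":0,"dy":0,"dz":1.4,"wx":0,"wy":0,"wz":0},{"dx":0,"dy":0,"dz":1.4,"wx":0,"wy":0,"wz":0}]'
python3 - <<'E'
from h import *
F=[]
for k in range(4): arm.grab_frame('scene');F.append(arm.get_state()['force'])
print(np.mean(F,0));go([.5055,.267,.111],-101)
E
```

```text
t: 13.0
eef_pos: [0.5058, 0.2666, 0.1107]
ee_rot: [-3.142, 0.0, -1.762]
force: [-1.6, -0.2, 3.1]
width: 0.024
gripper_force: 54.9
[-1.1531 -0.2557  1.6048]
t 13.2 pos [0.5058 0.2666 0.1106] rot [-179.9989    0.0014 -100.968 ] F [-1.7635  0.0545  1.8476] w 0.02357677186878262 54.92244780063629
d cm [-0.0296  0.0395 -0.0387] w deg [-0.0011  0.0014  0.032 ]
```

```bash
python3 -m crank '[{"dx":0,"dy":0,"dz":0.05,"wx":0,"wy":0,"wz":0},{"dx":0,"dy":0,"dz":0.1,"wx":0,"wy":0,"wz":0},{"dx":0,"dy":0,"dz":0.15,"wx":0,"wy":0,"wz":0},{"dx":0,"dy":0,"dz":0.15,"wx":0,"wy":0,"wz":0},{"dx":0,"dy":0,"dz":0.15,"wx":0,"wy":0,"wz":0},{"dx":0,"dy":0,"dz":0.15,"wx":0,"wy":0,"wz":0},{"dx":0,"dy":0,"dz":0.15,"wx":0,"wy":0,"wz":0},{"dx":0,"dy":0,"dz":0.15,"wx":0,"wy":0,"wz":0},{"dx":0,"dy":0,"dz":0.15,"wx":0,"wy":0,"wz":0},{"dx":0,"dy":0,"dz":0.15,"wx":0,"wy":0,"wz":0}]'
python3 - <<'E'
from h import *
F=[]
for k in range(6): arm.grab_frame('scene');F.append(arm.get_state()['force'])
print(np.mean(F,0));go([.5055,.267,.19],-101)
E
```

```text
t: 14.45
eef_pos: [0.5058, 0.2667, 0.1091]
ee_rot: [-3.142, -0.0, -1.762]
force: [-1.9, -1.1, 4.2]
width: 0.0239
gripper_force: 54.9
[-1.7771 -1.1152  4.8812]
t 14.75 pos [0.5059 0.2667 0.1091] rot [-179.9966    0.0037 -100.9661] F [-2.5433 -1.693   4.5141] w 0.023983614970122365 54.9207329750061
d cm [-0.0245  0.0404 -8.0861] w deg [-0.0034  0.0037  0.0339]
```

The button is fully in: about 5 N, with the tip at z = 0.026. Now I'll raise the gauge and measure the plate's jaw-side edge at sub-pixel level.

```bash
python3 -m crank '[{"dx":0,"dy":0,"dz":-0.3,"wx":0,"wy":0,"wz":0},{"dx":0,"dy":0,"dz":-1,"wx":0,"wy":0,"wz":0},{"dx":0,"dy":0,"dz":-2,"wx":0,"wy":0,"wz":0},{"dx":0,"dy":0,"dz":-3.5,"wx":0,"wy":0,"wz":0},{"dx":0,"dy":0,"dz":-5,"wx":0,"wy":0,"wz":0},{"dx":0,"dy":0,"dz":-6.5,"wx":0,"wy":0,"wz":0},{"dx":0,"dy":0,"dz":-7.5,"wx":0,"wy":0,"wz":0},{"dx":0,"dy":0,"dz":-8,"wx":0,"wy":0,"wz":0},{"dx":0,"dy":0,"dz":-8.1,"wx":0,"wy":0,"wz":0},{"dx":0,"dy":0,"dz":-8.1,"wx":0,"wy":0,"wz":0}]'
python3 - <<'E'
from h import *
def edge(cam,img,rows,c0,c1,side):
    im=cv2.imread(img).astype(float);B=im[:,:,2]-im[:,:,0];P=[]
    for r in rows:
        p=B[r,c0(r):c1(r)];k=p.argmax();m=p[k]
        base=np.median(p);h=(m+base)/2
        rng=range(k,len(p)-1) if side>0 else range(k,0,-1)
        for i in rng:
            j=i+side
            if p[i]>=h>p[j]:
                P.append((c0(r)+i+side*(p[i]-h)/(p[i]-p[j]),r));break
    W=np.array([onplane(cam,u,.08) for u in P])
    cf=np.polyfit(W[:,0],W[:,1],1);res=W[:,1]-np.polyval(cf,W[:,0]);ok=abs(res)<.002
    cf=np.polyfit(W[ok,0],W[ok,1],1)
    print(cam,side,len(P),'x range',W[:,0].min(),W[:,0].max(),'yaw',np.degrees(np.arctan(cf[0])),'y at .588:',np.polyval(cf,.588),'std',np.std(W[ok,1]-np.polyval(cf,W[ok,0])))
f=lambda r:int(232-(r-204.5)*.155)
for s in(-1,1):edge('top','pics/top0.png',range(207,243),lambda r:f(r)-6,lambda r:f(r)+7,s)
g=lambda r:int(440-(r-262)*.13)
for s in(-1,1):edge('scene','pics/scene0.png',range(265,317),lambda r:g(r)-8,lambda r:g(r)+8,s)
for k in range(3):
  for cam in('scene',):
    arm.grab_frame(cam)
    for n in('plate_edge','jaw_edge','gauge_tip'):
      for x in arm.mark_of(cam,n)[:1]:print(n,np.round(x['centre'],4),round(x['confidence'],2))
go([.588,.241,.18],-101.2)
E
```

```text
t: 16.0
eef_pos: [0.5056, 0.2665, 0.1896]
ee_rot: [3.141, -0.001, -1.762]
force: [-0.4, -0.6, -1.3]
width: 0.0235
gripper_force: 54.9
top -1 36 x range 0.5480115261721131 0.6285331160860423 yaw -11.641227478428165 y at .588: 0.24198593471662655 std 0.00045053034145489353
top 1 36 x range 0.5478514234597108 0.6283798537970222 yaw -11.547465745546909 y at .588: 0.23547829521167166 std 0.00044823281232120386
scene -1 52 x range 0.5520176586281237 0.6722089272512862 yaw -12.806156857437472 y at .588: 0.2353685410746449 std 0.0007276516042451673
scene 1 52 x range 0.5518753208369357 0.67204803664171 yaw -12.731304555682005 y at .588: 0.2389130721402091 std 0.0008319623062872467
plate_edge [0.5868 0.2388 0.0804] 0.61
jaw_edge [0.5922 0.2454 0.0819] 0.65
gauge_tip [0.508  0.267  0.1027] 0.68
plate_edge [0.5878 0.2384 0.0808] 0.58
jaw_edge [0.5917 0.2449 0.079 ] 0.69
gauge_tip [0.5063 0.2694 0.1089] 0.55
plate_edge [0.5886 0.2383 0.0793] 0.62
jaw_edge [0.5897 0.2415 0.0796] 0.77
gauge_tip [0.5072 0.2699 0.1077] 0.62
t 16.6 pos [0.5058 0.2666 0.19  ] rot [ 179.9993   -0.0027 -100.9667] F [ 0.4285  0.4894 -1.3584] w 0.02380101849997971 54.925283789634705
d cm [ 0.9544 -8.5537  1.0045] w deg [ 0.0007 -0.0027  0.2333]
```

```bash
python3 -m crank '[{"dx":0.05,"dy":-0.6,"dz":0,"wx":0,"wy":0,"wz":0},{"dx":0.2,"dy":-2,"dz":0,"wx":0,"wy":0,"wz":0},{"dx":0.35,"dy":-3.8,"dz":0,"wx":0,"wy":0,"wz":0.2},{"dx":0.5,"dy":-5.6,"dz":0,"wx":0,"wy":0,"wz":0.4},{"dx":0.7,"dy":-7.2,"dz":0,"wx":0,"wy":0,"wz":0.5},{"dx":0.8,"dy":-8.3,"dz":0.4,"wx":0,"wy":0,"wz":0.5},{"dx":0.85,"dy":-8.63,"dz":0.7,"wx":0,"wy":0,"wz":0.5},{"dx":0.85,"dy":-8.63,"dz":0.95,"wx":0,"wy":0,"wz":0.5},{"dx":0.85,"dy":-8.63,"dz":0.95,"wx":0,"wy":0,"wz":0.5},{"dx":0.85,"dy":-8.63,"dz":0.95,"wx":0,"wy":0,"wz":0.5}]'
python3 - <<'E'
from h import *
F=[]
for k in range(5): arm.grab_frame('scene');F.append(arm.get_state()['force'])
print('base F',np.mean(F,0))
b=save('scene','s4.png')[:,:,::-1]
cv2.imwrite('pics/c6.png',cv2.resize(b[215:315,395:495],(600,600),interpolation=cv2.INTER_CUBIC))
for n in('plate_edge','jaw_edge','gauge_tip'):
      for x in arm.mark_of('scene',n)[:1]:print(n,np.round(x['centre'],4),round(x['confidence'],2))
go([.589,.2418,.1805],-101.5)
p=arm.get_state()['eef_pos']-[0,0,.0835];print('tip px pred in crop',(proj('scene',p)-[395,215])*6)
E
```

```text
t: 17.85
eef_pos: [0.5887, 0.2422, 0.1809]
ee_rot: [-3.141, 0.0, -1.77]
force: [0.2, -0.3, 0.0]
width: 0.0241
gripper_force: 54.9
base F [-0.0752 -0.1142 -1.0963]
plate_edge [0.5871 0.2397 0.0775] 0.96
jaw_edge [0.592  0.242  0.0792] 0.87
gauge_tip [ 0.405   0.0063 -0.    ] 0.7
t 18.3 pos [0.5889 0.2419 0.1806] rot [-179.9953    0.0055 -101.464 ] F [ 0.4554  0.1481 -1.5142] w 0.023826687966640343 54.925305247306824
d cm [ 0.0106 -0.0082  0.0132] w deg [-0.0047  0.0055  0.036 ]
tip px pred in crop [284.0515 346.4053]
```

View pics/c6.png

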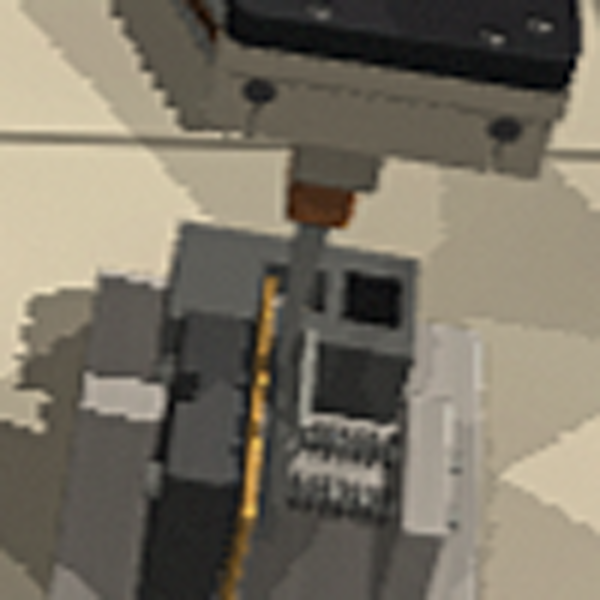

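The tip sits just right of the brass edge: about (284,346) against the edge at (268,348) in the crop. By the numbers that is about 3 mm on the jaw side, where I want it. Lowering in slowly with force checks.

```bash
python3 -m crank '[{"dx":0,"dy":0,"dz":0.4,"wx":0,"wy":0,"wz":0},{"dx":0,"dy":0,"dz":0.8,"wx":0,"wy":0,"wz":0},{"dx":0,"dy":0,"dz":1.2,"wx":0,"wy":0,"wz":0},{"dx":0,"dy":0,"dz":1.5,"wx":0,"wy":0,"wz":0},{"dx":0,"dy":0,"dz":1.7,"wx":0,"wy":0,"wz":0},{"dx":0,"dy":0,"dz":1.8,"wx":0,"wy":0,"wz":0},{"dx":0,"dy":0,"dz":1.9,"wx":0,"wy":0,"wz":0},{"dx":0,"dy":0,"dz":2,"wx":0,"wy":0,"wz":0},{"dx":0,"dy":0,"dz":2.1,"wx":0,"wy":0,"wz":0},{"dx":0,"dy":0,"dz":2.2,"wx":0,"wy":0,"wz":0}]'
cat >> h.py <<'E'
def ff(n=6):
    F=[];M=[]
    for k in range(n): arm.grab_frame('scene');s=arm.get_state();F.append(s['force']);M.append(s['moment'])
    R=Ro.from_euler('xyz',s['ee_rot']);base=np.array([0,0,-1.1])
    print('F tool (x=-clip y)',R.inv().apply(np.mean(F,0)-base),'sd',np.std(F,0),'M tool',R.inv().apply(np.mean(M,0)),'tip z',s['eef_pos'][2]-.0835)
E
python3 - <<'E'
from h import *
ff();go([.589,.2418,.153],-101.5)
E
```

```text
t: 19.55
eef_pos: [0.5889, 0.2419, 0.1585]
ee_rot: [-3.142, 0.0, -1.771]
force: [-0.1, 0.9, -0.7]
width: 0.0234
gripper_force: 54.9
F tool (x=-clip y) [0.1673 0.0349 0.1627] sd [0.2941 0.2969 0.3594] M tool [-0.0677  0.0064 -0.0025] tip z 0.07510715452758217
t 19.85 pos [0.589  0.2419 0.1586] rot [-179.9975    0.0026 -101.4676] F [-0.6197 -0.0696 -1.3825] w 0.023961310409998687 54.92541253566742
d cm [ 0.0083 -0.0061  0.5607] w deg [-0.0025  0.0026  0.0324]
```

No contact with the tip at 0.075, so it is inside the gap. Going further.

```bash
python3 -m crank '[{"dx":0,"dy":0,"dz":0.2,"wx":0,"wy":0,"wz":0},{"dx":0,"dy":0,"dz":0.4,"wx":0,"wy":0,"wz":0},{"dx":0,"dy":0,"dz":0.6,"wx":0,"wy":0,"wz":0},{"dx":0,"dy":0,"dz":0.75,"wx":0,"wy":0,"wz":0},{"dx":0,"dy":0,"dz":0.9,"wx":0,"wy":0,"wz":0},{"dx":0,"dy":0,"dz":1.05,"wx":0,"wy":0,"wz":0},{"dx":0,"dy":0,"dz":1.2,"wx":0,"wy":0,"wz":0},{"dx":0,"dy":0,"dz":1.25,"wx":0,"wy":0,"wz":0},{"dx":0,"dy":0,"dz":1.25,"wx":0,"wy":0,"wz":0},{"dx":0,"dy":0,"dz":1.25,"wx":0,"wy":0,"wz":0}]'
python3 - <<'E'
from h import *
ff();go([.589,.2418,.153],-101.5)
E
```

```text
t: 21.1
eef_pos: [0.5892, 0.2421, 0.1463]
ee_rot: [-3.141, 0.001, -1.771]
force: [0.1, 1.6, 1.7]
width: 0.0239
gripper_force: 54.9
F tool (x=-clip y) [-1.4847 -0.3373 -2.7282] sd [0.327  0.1765 0.5206] M tool [ 0.0823 -0.7422  0.0056] tip z 0.0627688599124893
t 21.4 pos [0.5892 0.2421 0.1463] rot [-179.9728    0.0271 -101.4629] F [0.0135 1.4738 1.5115] w 0.023423052495706125 54.92714881896973
d cm [ 0.0286  0.0123 -0.6731] w deg [-0.0272  0.0271  0.0371]
```

The plate is pressing first (1.5 N toward +y), so I'll shift 1 mm toward the jaw and re-read.

```bash
python3 -m crank '[{"dx":-0.05,"dy":0,"dz":0,"wx":0,"wy":0,"wz":0},{"dx":-0.1,"dy":0,"dz":0,"wx":0,"wy":0,"wz":0},{"dx":-0.1,"dy":0,"dz":0,"wx":0,"wy":0,"wz":0},{"dx":-0.1,"dy":0,"dz":0.1,"wx":0,"wy":0,"wz":0},{"dx":-0.1,"dy":0,"dz":0.2,"wx":0,"wy":0,"wz":0},{"dx":-0.1,"dy":0,"dz":0.3,"wx":0,"wy":0,"wz":0},{"dx":-0.1,"dy":0,"dz":0.3,"wx":0,"wy":0,"wz":0},{"dx":-0.1,"dy":0,"dz":0.3,"wx":0,"wy":0,"wz":0},{"dx":-0.1,"dy":0,"dz":0.3,"wx":0,"wy":0,"wz":0},{"dx":-0.1,"dy":0,"dz":0.3,"wx":0,"wy":0,"wz":0}]'
python3 - <<'E'
from h import *
ff();go([.589,.2418,.153],-101.5)
E
```

```text
t: 22.65
eef_pos: [0.5889, 0.2427, 0.1428]
ee_rot: [3.141, -0.0, -1.771]
force: [0.6, -2.1, -0.5]
width: 0.0236
gripper_force: 54.9
F tool (x=-clip y) [ 1.8847 -0.2185  0.3663] sd [0.707  0.477  0.5208] M tool [-0.1306  0.8647  0.0099] tip z 0.05938160785175926
t 22.95 pos [0.589  0.2427 0.1429] rot [ 179.9764   -0.0212 -101.4745] F [ 0.8436 -2.0706 -1.9846] w 0.023960235526378822 54.92502450942993
d cm [ 0.0866 -0.0219 -1.0118] w deg [ 0.0236 -0.0212  0.0254]
```

```bash
python3 -m crank '[{"dx":0,"dy":0,"dz":0.1,"wx":0,"wy":0,"wz":0},{"dx":0,"dy":0,"dz":0.2,"wx":0,"wy":0,"wz":0},{"dx":0,"dy":0,"dz":0.3,"wx":0,"wy":0,"wz":0},{"dx":0,"dy":0,"dz":0.4,"wx":0,"wy":0,"wz":0},{"dx":0,"dy":0,"dz":0.5,"wx":0,"wy":0,"wz":0},{"dx":0,"dy":0,"dz":0.6,"wx":0,"wy":0,"wz":0},{"dx":0,"dy":0,"dz":0.7,"wx":0,"wy":0,"wz":0},{"dx":0,"dy":0,"dz":0.8,"wx":0,"wy":0,"wz":0},{"dx":0,"dy":0,"dz":0.8,"wx":0,"wy":0,"wz":0},{"dx":0,"dy":0,"dz":0.8,"wx":0,"wy":0,"wz":0}]'
python3 - <<'E'
from h import *
ff();go([.589,.2418,.153],-101.5)
E
```

```text
t: 24.2
eef_pos: [0.5893, 0.243, 0.1351]
ee_rot: [-3.141, 0.0, -1.771]
force: [-0.9, -1.3, 0.4]
width: 0.0243
gripper_force: 54.9
F tool (x=-clip y) [ 1.5774 -1.1059 -2.114 ] sd [0.5607 0.3517 0.4565] M tool [0.2709 0.5371 0.0138] tip z 0.05159664046962663
t 24.5 pos [0.5893 0.243  0.1351] rot [-179.986     0.0157 -101.4684] F [ 0.7307 -1.9934  0.7059] w 0.023412014330647626 54.9283629655838
d cm [ 0.1205  0.0037 -1.7904] w deg [-0.014   0.0157  0.0316]
```

```bash
python3 -m crank '[{"dx":0,"dy":0,"dz":0.1,"wx":0,"wy":0,"wz":0},{"dx":0,"dy":0,"dz":0.2,"wx":0,"wy":0,"wz":0},{"dx":0,"dy":0,"dz":0.3,"wx":0,"wy":0,"wz":0},{"dx":0,"dy":0,"dz":0.4,"wx":0,"wy":0,"wz":0},{"dx":0,"dy":0,"dz":0.5,"wx":0,"wy":0,"wz":0},{"dx":0,"dy":0,"dz":0.6,"wx":0,"wy":0,"wz":0},{"dx":0,"dy":0,"dz":0.7,"wx":0,"wy":0,"wz":0},{"dx":0,"dy":0,"dz":0.7,"wx":0,"wy":0,"wz":0},{"dx":0,"dy":0,"dz":0.7,"wx":0,"wy":0,"wz":0},{"dx":0,"dy":0,"dz":0.7,"wx":0,"wy":0,"wz":0}]'
python3 - <<'E'
from h import *
ff();go([.589,.2418,.153],-101.5)
for n in('plate_edge','jaw_edge'):
  for k in range(3):
      for x in arm.mark_of('scene',n)[:1]:print(n,np.round(x['centre'],4),round(x['confidence'],2))
b=save('scene','s5.png')[:,:,::-1]
cv2.imwrite('pics/c7.png',cv2.resize(b[215:315,395:495],(600,600),interpolation=cv2.INTER_CUBIC))
E
```

```text
t: 25.75
eef_pos: [0.5895, 0.2432, 0.1282]
ee_rot: [-3.141, 0.001, -1.771]
force: [0.8, 0.6, 5.0]
width: 0.024
gripper_force: 54.9
F tool (x=-clip y) [-1.7151 -1.0019 -6.2299] sd [0.3498 0.4012 0.205 ] M tool [ 0.3374 -0.8169 -0.0199] tip z 0.044777325909814356
t 26.05 pos [0.5895 0.2432 0.1283] rot [-179.9639    0.039  -101.4626] F [0.9077 2.0269 4.9367] w 0.023787040951732577 54.928852915763855
d cm [ 0.1418  0.0185 -2.4724] w deg [-0.0361  0.039   0.0374]
plate_edge [0.589  0.2415 0.0783] 0.92
plate_edge [0.589  0.2415 0.0783] 0.92
plate_edge [0.589  0.2415 0.0783] 0.92
jaw_edge [0.5909 0.2437 0.0796] 0.67
jaw_edge [0.5909 0.2437 0.0796] 0.67
jaw_edge [0.5909 0.2437 0.0796] 0.67
```

View pics/c7.png

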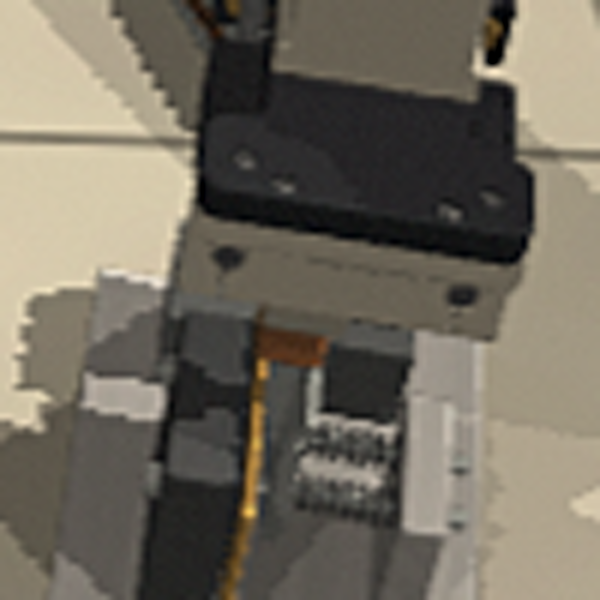

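The blade is wedged in the gap, with the handle at crop (290,345) between the brass edge and the jaw. Drag is about 6 N and the net side force is small. The estimated push-back is about 1.8 mm, and the stated gap range allows 1.4 to 2.9 mm, all within limits. Handing in.

```bash
python3 -c "
from h import *
ff(4);print(arm.job_done())"
```

```text
F tool (x=-clip y) [-2.1687 -1.0755 -5.6762] sd [0.3276 0.8381 0.4658] M tool [ 0.4346 -1.0053  0.0184] tip z 0.04479318205697837
the job is handed in; nothing more can be done
None
```

I pressed the zero button fully in with the blade tip (about 5 N) and lifted off it, then handed in with the gauge held upright in the clip, tip about 35 mm below the plates' tops and the jaw pushed back an estimated 1.8 mm; no verdict came back, and I did not re-measure the bystanders.

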